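# Open the specimen cabinet past its hidden safety catch

### The arm

A 7-joint arm with a two-finger parallel gripper is mounted at the origin on the work surface. World frame = base frame: x ahead of the robot, y to its left, z up, the work surface at z = 0. Lengths are in mm, angles in degrees, forces in N, time in s.
With the tool pointing down it reaches from about 400 to 900 mm from the base axis. Payload 5.6 kg.
Tool frame: the origin (TCP) lies midway between the tips of the shut fingers; the grasp point (between the pads) lies manip.grip_point_offset behind it (manip.grip_point_offset is the distance from the TCP to the grasp point, in mm); y points along the fingers, z is the direction in which the jaws open and shut, and the axes are right-handed (so a half turn about y gives the same grasp; the last joint's range is limited). The gripper opens to 92 mm and grips with 3 to 60 N. Pads are 20 mm wide; open, the fingers measure 128 mm over their backs; the gripper's body (75 mm by 189 mm) begins 69 mm behind the grasp point.
Start: joints at [-72.193, 26.786, -0.665, 91.828, 0.344, 61.387, -3.226], TCP at [225.244, 609.733, 191.792] pointing down, gripper open.
Joint ranges: [-144.91, 144.91], [-17.63, 115.5], [-89.93, 88.59], [15.96, 139.68], [-74.01, 254.01], [8.47, 105.57], [-167.45, 167.45]. Speed limits (degrees/s): [147.25, 147.25, 180, 180, 180, 180, 180].

### API

Orientations are given as [roll, pitch, yaw] about the fixed x, y, z axes, in that order (R = Rz(yaw) Ry(pitch) Rx(roll)).
In Python, from bench import status, eyes, hand_in, manip gives the robot as it stands. The module is installed in compiled form; this text tells all that it offers.
- The arm moves only by the tool servo_tool, never from a script. Its argument "series" is a list of rows, each an object of numbers: "rx", "ry", "rz": the turn, a rotation vector about the tool's x, y, z in units of 5 degrees (1.0 is 5 degrees); "tx", "ty", "tz": the shift along the tool's x, y, z in mm; "grip": the finger opening in mm, from 0 to 91.9. In form: [{"rx": .., "ry": .., "rz": .., "tx": .., "ty": .., "tz": .., "grip": ..}, ...]. A call has 1 to 12 rows; each row shifts and turns the pose as measured when the row begins, along the tool's axes as they then stand; what a row does not reach is not made up. A row lasts 1/12 s, in which the tool goes at most 41.7 mm and 7.16 degrees, less where a joint would pass 70% of its speed; a pose out of reach is approached as far as the arm can. A call with a gripper value outside its range is refused whole. The fingers move at their own pace and stop on an object; "squeeze" is the grip in N (left out, the last holds). Time passes only in rows, so rows that do not move let the fingers close. It gives the time, the measured TCP pose, the force and the opening at its end, in the units of the state.
- status.get_obs(): the state, without advancing time (a new reading comes with each control period).
- eyes.capture(name): name is "scene" or "side" or "wrist"; returns a dict with "color" (384x512x3 uint8, blue, green, red), "fx", "fy", "cx", "cy" (pixels), "world_to_cam" (4x4, takes a point from world to camera coordinates). Camera axes: x right, y down, z forward; pixel columns grow to the right and rows downward; lengths in mm; the calibration is good to about 2 mm. A picture is of the moment at which its call begins. There is no depth.
- hand_in(): hands the job in, once; it reports no verdict.
The state is a dict: "time": time; "joint_pos": joint angles; "qd": joint speeds; "joint_efforts": joint torques, N m; "ee_pos": TCP position; "ee_rot": TCP orientation; "wrist_force": force on the tool from outside, world axes, zero at the start; "torque": the same for the moment, N m; "opening": finger opening in mm.
Only numpy, scipy, OpenCV 4.12 (cv2) and the standard library are available. Lean on these libraries where they do the work, as an engineer would, in place of code of your own. Each camera call takes 0.05 s, during which the arm holds its last target.

### The job

Open the green door of the white specimen cabinet. Reach down through the slot behind the door's top edge, press the orange safety catch down, and pull the door open while holding the catch down, without forcing it; swing the door to 45 degrees or more, let go so that the catch springs back up, and leave the rose quartz sphere on its ceramic stand undisturbed.

Things in the scene. Friction and masses are not known exactly. Their poses are not given: they have to be found in the camera images.
- cabinet: White cabinet with a green front door, fixed, 180 deep (x), 220 wide (y), 200 mm high. Origin: centre of its underside; x points from front to back, z up. Behind the closed door the roof has an open slot across the whole inside width, from x = -90 (the door's back) to -43 mm (a steel keeper strip; the roof starts at -35). Only the orange catch is in the slot.
- cabinet_door (a joint): Door angle, rad: 0 closed, 1.75 fully open. Panel 12 mm thick, no handle; closed it spans x = -102 to -90, z = 8 to 200 mm in the cabinet's frame, whole width. Vertical hinge at cabinet x = -90, y = +100 mm; the edge at cabinet -y swings out to -x. Light, with slight friction: stays where left. With the catch up it gives only about 0.03 rad.
- safety_catch (a joint): Orange catch, m pressed down: 0 up, 0.016 fully down. Pad on the door's back, moving with the door: closed, its flat top is 185 mm up (15 below the door's top), cabinet x = -87 to -51, y = -43 to -87 mm. Spring 3 N, 8 N fully down; returns when let go. Its hook comes free at 7 mm: hold 9 or more until the door passes 0.15 rad. One finger behind the door can press it while both pinch the panel.
- quartz_center (a point): Centre of a rose quartz sphere, 64 mm in diameter, fixed in a white ceramic stand 72 mm wide; sphere centre 50 mm above the plank, top at 82 mm. A loose bystander to the right of the cabinet, to be left alone.

How it is judged:
By the outcome, as a careful person would: the job done as asked, in the order asked, and still so for the second after the job is handed in, with the robot touching nothing.
It also fails if it takes over 38 s, if anything falls off the work surface, if the arm or the gripper's body presses on something with over 40 N, if the wrist force passes 120 N, or if a joint passes its speed limit or range.

## Working session

There is one attempt and no reset: what is moved stays moved. The work goes in short steps, Python scripts to look and compute and a tool call to move; the robot and the scene stay as the last step left them, time stands still between calls to the robot, and variables do not carry over. Pictures are saved under pics/ and viewed, and the job is handed in when it is done.

Besides the shell and the picture viewer there is one more tool, called after "Emit:" as name([rows], argument=value, ...), one row to a line, values as JSON. servo_tool: Moves the arm, as the interface text tells. Its arguments: {"type":"object","properties":{"series":{"type":"array"},"squeeze":{"type":"number"}},"required":["series"]}

```bash
mkdir -p pics; python3 - <<'E'
from bench import status, eyes, manip
import cv2
print(status.get_obs()); print(manip.grip_point_offset)
for n in ("scene","side","wrist"):
    d=eyes.capture(n); cv2.imwrite(f"pics/{n}0.png",d["color"]); print(n,d["fx"],d["fy"],d["cx"],d["cy"],d["world_to_cam"].round(3).tolist())
E
```

```text
{'time': 0.0, 'joint_pos': array([-72.19298274,  26.83504919,  -0.66513342,  91.8808503 ,
         0.34269592,  61.38504616,  -3.22840889]), 'qd': array([ 0.02345177,  0.05933074, -0.08228141, -0.05000163, -0.03981855,
        0.03636968,  0.00442442]), 'joint_efforts': array([ 4.25300277e-04, -5.20572710e+01, -1.22789721e-02, -2.43757850e+01,
       -5.66607260e-02,  1.70792820e-02,  1.43996635e-04]), 'ee_pos': array([225.04281507, 609.14351499, 190.85164599]), 'ee_rot': array([-9.00987855e+01, -5.87513557e-03, -2.02772657e+01]), 'wrist_force': array([0.55120569, 0.6221451 , 0.27298125]), 'torque': array([-0.07034243,  0.02724535, -0.02786378]), 'opening': 92.0532793935128}
18.700000000000003
scene 394.05468770019775 394.05468770019775 251.86608772142642 191.97303176848015 [[0.285, -0.958, -0.0, -259.532], [-0.912, -0.272, -0.307, 498.119], [0.294, 0.088, -0.952, 1105.784], [0.0, 0.0, 0.0, 1.0]]
side 430.06781957473214 430.06781957473214 251.13618826098704 191.32112274359514 [[0.923, -0.386, -0.017, -538.063], [-0.217, -0.484, -0.848, 177.832], [0.319, 0.786, -0.53, 1017.702], [0.0, 0.0, 0.0, 1.0]]
wrist 302.03237590952057 302.03237590952057 260.0706602369914 187.40428224380867 [[0.346, 0.938, -0.002, -650.03], [0.909, -0.334, 0.25, -29.833], [0.233, -0.088, -0.968, 390.035], [0.0, 0.0, 0.0, 1.0]]
```

View pics/scene0.png

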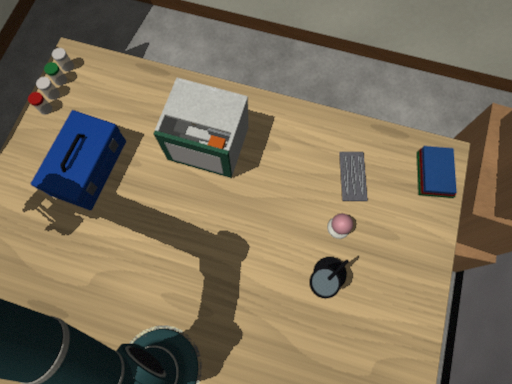

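View pics/side0.png

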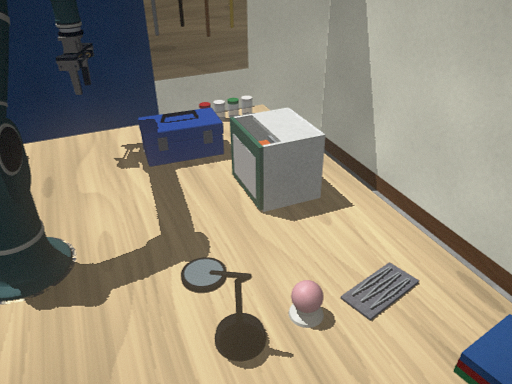

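View pics/wrist0.png

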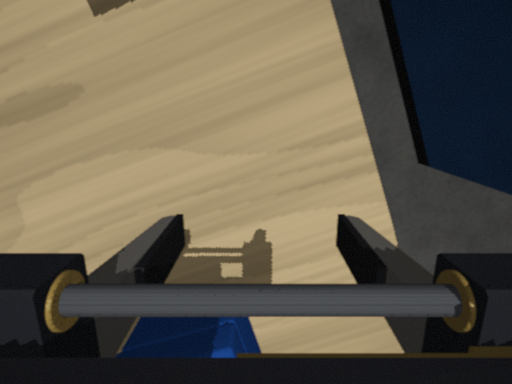

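The scene picture shows the cabinet at about (203,127) with the orange catch at (217,142), the green door on its robot-facing side, and the sphere at (341,225). The side picture shows the door on the left face, catch at (264,142). I'll enlarge these for corners.

```bash
python3 - <<'E'
import cv2
a=cv2.imread("pics/scene0.png")[70:190,140:260]; b=cv2.imread("pics/side0.png")[95:225,215:345]
cv2.imwrite("pics/za.png",cv2.resize(a,None,fx=5,fy=5,interpolation=cv2.INTER_CUBIC))
cv2.imwrite("pics/zb.png",cv2.resize(b,(598,598),interpolation=cv2.INTER_CUBIC))
E
```

```text
(no output)
```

View pics/za.png

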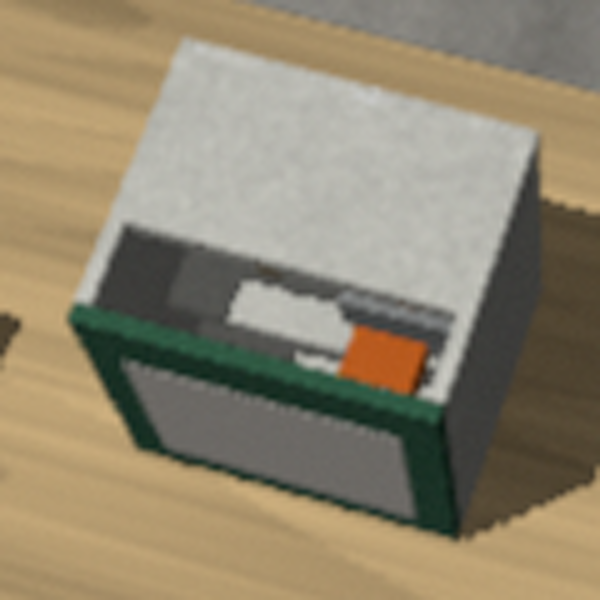

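View pics/zb.png

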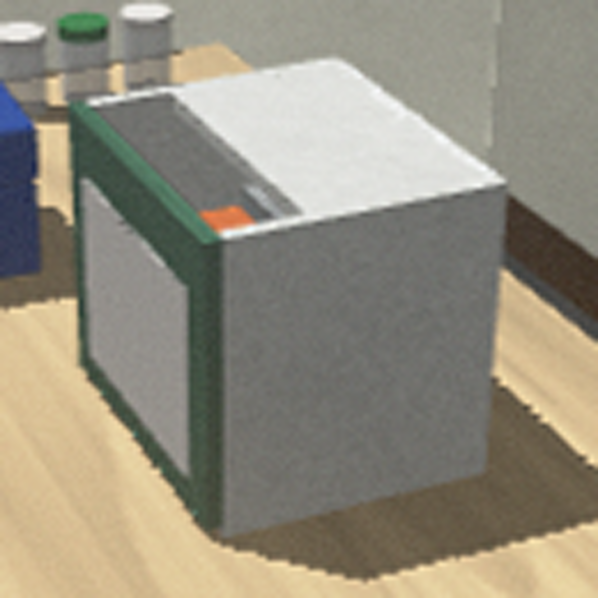

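```bash
cat > h.py <<'E'
import numpy as np
def ray(d,u,v,z):
    T=np.array(d["world_to_cam"]);R=T[:3,:3];c=-R.T@T[:3,3]
    r=R.T@np.array([(u-d["cx"])/d["fx"],(v-d["cy"])/d["fy"],1]);return c+r*(z-c[2])/r[2]
def proj(d,p):
    q=np.array(d["world_to_cam"])@np.append(p,1);return np.array([d["fx"]*q[0]/q[2]+d["cx"],d["fy"]*q[1]/q[2]+d["cy"]])
E
python3 - <<'E'
from h import *
from bench import eyes
from scipy.optimize import least_squares
M=np.array([[90,110],[90,-110],[-102,-110],[-102,110]])
A={"scene":[(185,40),(538,132),(443,418),(70,320)],"side":[(338,58),(505,185),(215,243),(70,103)]}
W=[]
D={}
for n,(s,ox,oy) in {"scene":(5,140,70),"side":(4.6,215,95)}.items():
    d=D[n]=eyes.capture(n)
    w=np.array([ray(d,ox+(u+.5)/s-.5,oy+(v+.5)/s-.5,200)[:2] for u,v in A[n]]);W.append(w)
    print(n,w.round(1).tolist(),[np.linalg.norm(w[i]-w[(i+1)%4]).round(1) for i in range(4)])
def f(p,ws):
    c,s=np.cos(p[2]),np.sin(p[2]);P=M@np.array([[c,s],[-s,c]])+p[:2]
    return np.concatenate([(P-w).ravel() for w in ws])
for ws in ([W[0]],[W[1]],W):
    r=least_squares(f,[700,100,0],args=(ws,),x_scale=[100,100,1]);print(r.x[:2],np.degrees(r.x[2]),r.fun.round(1))
p=r.x;c,s=np.cos(p[2]),np.sin(p[2])
for n in D:
    a={"scene":(382,360,140,70,5),"side":(228,220,215,95,4.6)}[n]
    q=ray(D[n],a[2]+a[0]/a[4],a[3]+a[1]/a[4],185)[:2]-p[:2]
    print(n,"catch in cab",q@np.array([[c,-s],[s,c]]))
E
```

```text
scene [[790.9, 196.8], [791.0, -21.1], [603.2, -22.9], [600.4, 196.5]] [np.float64(218.0), np.float64(187.8), np.float64(219.4), np.float64(190.5)]
side [[790.3, 193.7], [786.6, -26.4], [604.0, -25.7], [601.2, 196.0]] [np.float64(220.2), np.float64(182.6), np.float64(221.7), np.float64(189.1)]
[702.38018069  87.36835119] 0.3599992525686872 [ 0.8  1.1  2.  -0.9 -2.2 -0.4 -0.7  0.2]
[701.52807555  84.37242575] -0.2646029090625947 [ 1.7  0.2  4.4  0.4 -5.   0.5 -1.2 -1.1]
[701.95421723  85.87041613] 0.04796155167484127 [ 1.  -0.9  1.  -2.9 -3.2 -1.3 -0.5 -0.7  1.5  2.2  5.5  2.4 -4.   1.5
 -1.3 -0.2]
scene catch in cab [-69.50405746 -63.37360615]
side catch in cab [-66.86964698 -61.97569627]
```

```bash
cat > plan.py <<'E'
# print rows (tool axes) for straight move from pose (x,y,z,yaw) to target in n rows, tool pointing down
import sys,math
from bench import status
def plan(t,n):
    o=status.get_obs();p=o["ee_pos"];y=o["ee_rot"][2];print(p.round(1),o["ee_rot"].round(2))
    dx,dy,dz=[(a-b)/n for a,b in zip(t[:3],p)];dw=(t[3]-y)/n
    for i in range(n):
        w=math.radians(y+dw*i);c,s=math.cos(w),math.sin(w)
        print(dict(tx=round(c*dx+s*dy,1),tz=round(-s*dx+c*dy,1),ty=round(-dz,1),ry=round(-dw/5,2)))
if __name__=="__main__": plan([float(v) for v in sys.argv[1:5]],int(sys.argv[5]))
E
python3 - <<'E'
from h import *
from bench import eyes
d=eyes.capture("scene")
for u,v in [(35,180),(120,125),(75,112),(90,205)]: print(ray(d,u,v,120).round())
s=eyes.capture("side");print("sphere",ray(d,342,224,50).round(),ray(s,307,296,50).round())
E
python3 plan.py 606 21 320 -90 28
```

```text
[393. 507. 120.]
[630. 338. 120.]
[632. 489. 120.]
[369. 323. 120.]
sphere [ 541. -392.   50.] [ 540. -393.   50.]
[225.2 609.6 191.6] [-90.02  -0.   -20.27]
{'tx': np.float64(20.0), 'tz': np.float64(-15.0), 'ty': np.float64(-4.6), 'ry': np.float64(0.5)}
{'tx': np.float64(20.7), 'tz': np.float64(-14.1), 'ty': np.float64(-4.6), 'ry': np.float64(0.5)}
{'tx': np.float64(21.3), 'tz': np.float64(-13.2), 'ty': np.float64(-4.6), 'ry': np.float64(0.5)}
{'tx': np.float64(21.8), 'tz': np.float64(-12.3), 'ty': np.float64(-4.6), 'ry': np.float64(0.5)}
{'tx': np.float64(22.3), 'tz': np.float64(-11.3), 'ty': np.float64(-4.6), 'ry': np.float64(0.5)}
{'tx': np.float64(22.8), 'tz': np.float64(-10.3), 'ty': np.float64(-4.6), 'ry': np.float64(0.5)}
{'tx': np.float64(23.2), 'tz': np.float64(-9.3), 'ty': np.float64(-4.6), 'ry': np.float64(0.5)}
{'tx': np.float64(23.6), 'tz': np.float64(-8.3), 'ty': np.float64(-4.6), 'ry': np.float64(0.5)}
{'tx': np.float64(24.0), 'tz': np.float64(-7.3), 'ty': np.float64(-4.6), 'ry': np.float64(0.5)}
{'tx': np.float64(24.2), 'tz': np.float64(-6.2), 'ty': np.float64(-4.6),
[... 1041 characters left out ...]
64(-4.6), 'ry': np.float64(0.5)}
{'tx': np.float64(24.1), 'tz': np.float64(6.7), 'ty': np.float64(-4.6), 'ry': np.float64(0.5)}
{'tx': np.float64(23.8), 'tz': np.float64(7.7), 'ty': np.float64(-4.6), 'ry': np.float64(0.5)}
{'tx': np.float64(23.5), 'tz': np.float64(8.7), 'ty': np.float64(-4.6), 'ry': np.float64(0.5)}
{'tx': np.float64(23.1), 'tz': np.float64(9.8), 'ty': np.float64(-4.6), 'ry': np.float64(0.5)}
{'tx': np.float64(22.6), 'tz': np.float64(10.8), 'ty': np.float64(-4.6), 'ry': np.float64(0.5)}
{'tx': np.float64(22.1), 'tz': np.float64(11.7), 'ty': np.float64(-4.6), 'ry': np.float64(0.5)}
{'tx': np.float64(21.6), 'tz': np.float64(12.7), 'ty': np.float64(-4.6), 'ry': np.float64(0.5)}
```

Emit:
servo_tool([
  {"ty":-26},
  {"ty":-26},
  {"ty":-26},
  {"ty":-26},
  {"ty":-26},
])

```text
validation failed for argument at $.se...
```

Emit:
servo_tool([
  {"rx":0,"ry":0,"rz":0,"tx":0,"ty":-26,"tz":0,"grip":34},
  {"rx":0,"ry":0,"rz":0,"tx":0,"ty":-26,"tz":0,"grip":34},
  {"rx":0,"ry":0,"rz":0,"tx":0,"ty":-26,"tz":0,"grip":34},
  {"rx":0,"ry":0,"rz":0,"tx":0,"ty":-26,"tz":0,"grip":34},
  {"rx":0,"ry":0,"rz":0,"tx":0,"ty":-26,"tz":0,"grip":34},
  {"rx":0,"ry":0,"rz":0,"tx":0,"ty":-10,"tz":0,"grip":34},
])

```text
time: 0.85
ee_pos: [224.4, 607.0, 332.0]
ee_rot: [-90.7, -0.0, -20.3]
wrist_force: [-0.1, -1.0, 1.4]
opening: 53.6
```

```bash
python3 plan.py 606 21 320 -90 24 | sed -n '1p;2~4p'
```

```text
[224.4 607.  332. ] [-9.066e+01 -3.000e-02 -2.027e+01]
{'tx': np.float64(23.4), 'tz': np.float64(-17.4), 'ty': np.float64(0.5), 'ry': np.float64(0.58)}
{'tx': np.float64(26.4), 'tz': np.float64(-12.3), 'ty': np.float64(0.5), 'ry': np.float64(0.58)}
{'tx': np.float64(28.3), 'tz': np.float64(-6.8), 'ty': np.float64(0.5), 'ry': np.float64(0.58)}
{'tx': np.float64(29.1), 'tz': np.float64(-0.9), 'ty': np.float64(0.5), 'ry': np.float64(0.58)}
{'tx': np.float64(28.7), 'tz': np.float64(5.0), 'ty': np.float64(0.5), 'ry': np.float64(0.58)}
{'tx': np.float64(27.1), 'tz': np.float64(10.7), 'ty': np.float64(0.5), 'ry': np.float64(0.58)}
```

Emit:
servo_tool([
  {"rx":0,"ry":0.6,"rz":0,"tx":23,"ty":0,"tz":-17,"grip":34},
  {"rx":0,"ry":0.6,"rz":0,"tx":24,"ty":0,"tz":-16,"grip":34},
  {"rx":0,"ry":0.6,"rz":0,"tx":25,"ty":0,"tz":-15,"grip":34},
  {"rx":0,"ry":0.6,"rz":0,"tx":26,"ty":0,"tz":-14,"grip":34},
  {"rx":0,"ry":0.6,"rz":0,"tx":26,"ty":0,"tz":-12,"grip":34},
  {"rx":0,"ry":0.6,"rz":0,"tx":27,"ty":0,"tz":-11,"grip":34},
  {"rx":0,"ry":0.6,"rz":0,"tx":27,"ty":0,"tz":-9,"grip":34},
  {"rx":0,"ry":0.6,"rz":0,"tx":28,"ty":0,"tz":-8,"grip":34},
  {"rx":0,"ry":0.6,"rz":0,"tx":28,"ty":0,"tz":-7,"grip":34},
  {"rx":0,"ry":0.6,"rz":0,"tx":29,"ty":0,"tz":-5,"grip":34},
  {"rx":0,"ry":0.6,"rz":0,"tx":29,"ty":0,"tz":-4,"grip":34},
  {"rx":0,"ry":0.6,"rz":0,"tx":29,"ty":0,"tz":-2,"grip":34},
])

```text
time: 1.85
ee_pos: [410.1, 304.7, 327.8]
ee_rot: [-90.8, -0.2, -57.1]
wrist_force: [-0.0, 0.6, 0.6]
opening: 34.0
```

```bash
python3 plan.py 606 21 320 -90 13 
```

```text
[410.1 304.7 327.8] [-90.75  -0.16 -57.14]
{'tx': np.float64(26.5), 'tz': np.float64(0.8), 'ty': np.float64(0.6), 'ry': np.float64(0.51)}
{'tx': np.float64(26.4), 'tz': np.float64(2.0), 'ty': np.float64(0.6), 'ry': np.float64(0.51)}
{'tx': np.float64(26.3), 'tz': np.float64(3.1), 'ty': np.float64(0.6), 'ry': np.float64(0.51)}
{'tx': np.float64(26.2), 'tz': np.float64(4.3), 'ty': np.float64(0.6), 'ry': np.float64(0.51)}
{'tx': np.float64(25.9), 'tz': np.float64(5.5), 'ty': np.float64(0.6), 'ry': np.float64(0.51)}
{'tx': np.float64(25.7), 'tz': np.float64(6.6), 'ty': np.float64(0.6), 'ry': np.float64(0.51)}
{'tx': np.float64(25.4), 'tz': np.float64(7.7), 'ty': np.float64(0.6), 'ry': np.float64(0.51)}
{'tx': np.float64(25.0), 'tz': np.float64(8.8), 'ty': np.float64(0.6), 'ry': np.float64(0.51)}
{'tx': np.float64(24.6), 'tz': np.float64(9.9), 'ty': np.float64(0.6), 'ry': np.float64(0.51)}
{'tx': np.float64(24.1), 'tz': np.float64(11.0), 'ty': np.float64(0.6), 'ry': np.float64(0.51)}
{'tx': np.float64(23.6), 'tz': np.float64(12.1), 'ty': np.float64(0.6), 'ry': np.float64(0.51)}
{'tx': np.float64(23.1), 'tz': np.float64(13.1), 'ty': np.float64(0.6), 'ry': np.float64(0.51)}
{'tx': np.float64(22.5), 'tz': np.float64(14.1), 'ty': np.float64(0.6), 'ry': np.float64(0.51)}
```

Emit:
servo_tool([
  {"rx":0,"ry":0.5,"rz":0,"tx":26,"ty":0,"tz":1,"grip":34},
  {"rx":0,"ry":0.5,"rz":0,"tx":26,"ty":0,"tz":2,"grip":34},
  {"rx":0,"ry":0.5,"rz":0,"tx":26,"ty":0,"tz":3,"grip":34},
  {"rx":0,"ry":0.5,"rz":0,"tx":26,"ty":0,"tz":4,"grip":34},
  {"rx":0,"ry":0.5,"rz":0,"tx":26,"ty":0,"tz":5,"grip":34},
  {"rx":0,"ry":0.5,"rz":0,"tx":26,"ty":0,"tz":7,"grip":34},
  {"rx":0,"ry":0.5,"rz":0,"tx":25,"ty":0,"tz":8,"grip":34},
  {"rx":0,"ry":0.5,"rz":0,"tx":25,"ty":0,"tz":9,"grip":34},
  {"rx":0,"ry":0.5,"rz":0,"tx":24,"ty":0,"tz":10,"grip":34},
  {"rx":0.1,"ry":0.5,"rz":0,"tx":24,"ty":0,"tz":11,"grip":34},
  {"rx":0.1,"ry":0.5,"rz":0,"tx":24,"ty":0,"tz":12,"grip":34},
  {"rx":0,"ry":0.5,"rz":0,"tx":23,"ty":0,"tz":13,"grip":34},
])

```text
time: 2.85
ee_pos: [590.7, 25.5, 321.1]
ee_rot: [-90.0, -0.6, -88.8]
wrist_force: [-0.4, -0.2, 0.2]
opening: 33.9
```

```bash
python3 plan.py 606 21 280 -90 3 ; python3 - <<'E'
from bench import eyes
import cv2
for n in ("scene","side","wrist"): cv2.imwrite(f"pics/{n}1.png",eyes.capture(n)["color"])
E
```

```text
[590.7  25.5 321.1] [-89.96  -0.61 -88.77]
{'tx': np.float64(1.6), 'tz': np.float64(5.1), 'ty': np.float64(13.7), 'ry': np.float64(0.08)}
{'tx': np.float64(1.6), 'tz': np.float64(5.1), 'ty': np.float64(13.7), 'ry': np.float64(0.08)}
{'tx': np.float64(1.5), 'tz': np.float64(5.1), 'ty': np.float64(13.7), 'ry': np.float64(0.08)}
```

View pics/wrist1.png

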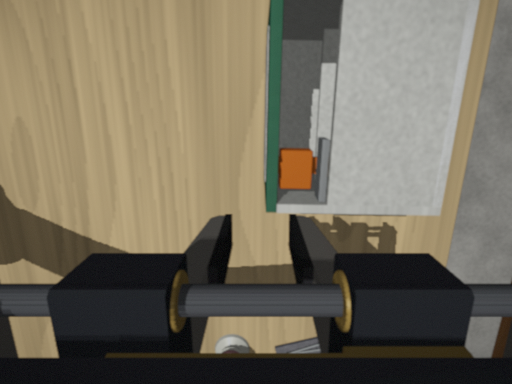

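The wrist picture shows the green top edge at columns ~268–281, the catch at (296,169), the keeper strip at ~322, and the fingers clear. Measure the door's top from here to cross-check.

```bash
python3 - <<'E'
from bench import eyes
from h import *
import cv2
d=eyes.capture("wrist");hsv=cv2.cvtColor(d["color"],cv2.COLOR_BGR2HSV)
g=cv2.inRange(hsv,(60,80,30),(95,255,255));o=cv2.inRange(hsv,(5,150,100),(20,255,255))
for r in (40,90,140,170,200):
    c=np.where(g[r])[0]; print(r,c.min(),c.max(),ray(d,c.min()-.5,r,200)[:2].round(1),ray(d,c.max()+.5,r,200)[:2].round(1))
r=np.where(g.any(1))[0].max();print("end",r,ray(d,272,r+.5,200).round(1))
ys,xs=np.where(o);print("catch",ray(d,xs.min()-.5,ys.mean(),185).round(1),ray(d,xs.max()+.5,ys.mean(),185).round(1),ray(d,xs.mean(),ys.min()-.5,185).round(1),ray(d,xs.mean(),ys.max()+.5,185).round(1))
E
```

```text
40 272 283 [600.2 157.4] [611.6 157.7]
90 270 281 [599.6 112.3] [611.4 112.5]
140 269 279 [600.   63.2] [611.3  63.4]
170 268 277 [599.8  31.7] [610.3  31.9]
200 267 277 [599.6  -1.6] [611.5  -1.3]
end 213 [606. -17. 200.]
catch [613.6  27.1 185. ] [685.6  28.6 185. ] [631.5  50.8 185. ] [ 643.4 -177.4  185. ]
```

Emit:
servo_tool([
  {"rx":0,"ry":0.1,"rz":0,"tx":0,"ty":14,"tz":5,"grip":34},
  {"rx":0,"ry":0.1,"rz":0.1,"tx":0,"ty":20,"tz":5,"grip":34},
  {"rx":0,"ry":0,"rz":0,"tx":0,"ty":20,"tz":4,"grip":34},
  {"rx":0,"ry":0,"rz":0,"tx":0,"ty":20,"tz":1,"grip":34},
  {"rx":0,"ry":0,"rz":0,"tx":0,"ty":10,"tz":0,"grip":34},
  {"rx":0,"ry":0,"rz":0,"tx":0,"ty":0,"tz":0,"grip":34},
])

```text
time: 3.55
ee_pos: [603.4, 37.4, 233.4]
ee_rot: [-90.0, 0.3, -88.8]
wrist_force: [-0.5, -0.4, -0.0]
opening: 33.6
```

```bash
python3 plan.py 606 25 190 -90 3 ; python3 - <<'E'
from bench import eyes
import cv2
for n in ("scene","side","wrist"): cv2.imwrite(f"pics/{n}2.png",eyes.capture(n)["color"])
a=cv2.imread("pics/side2.png")[60:225,180:345];cv2.imwrite("pics/side2z.png",cv2.resize(a,(594,594),interpolation=cv2.INTER_CUBIC))
E
```

```text
[603.4  37.4 233.4] [-90.01   0.27 -88.81]
{'tx': np.float64(4.1), 'tz': np.float64(0.8), 'ty': np.float64(14.5), 'ry': np.float64(0.08)}
{'tx': np.float64(4.1), 'tz': np.float64(0.8), 'ty': np.float64(14.5), 'ry': np.float64(0.08)}
{'tx': np.float64(4.1), 'tz': np.float64(0.8), 'ty': np.float64(14.5), 'ry': np.float64(0.08)}
```

View pics/side2z.png

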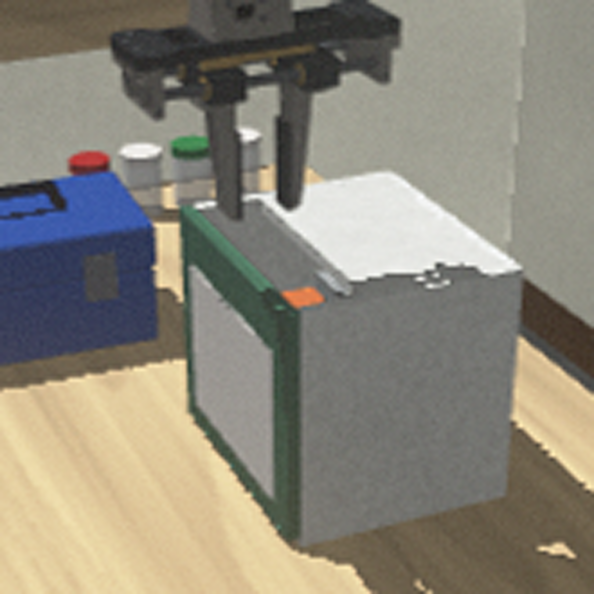

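View pics/wrist2.png

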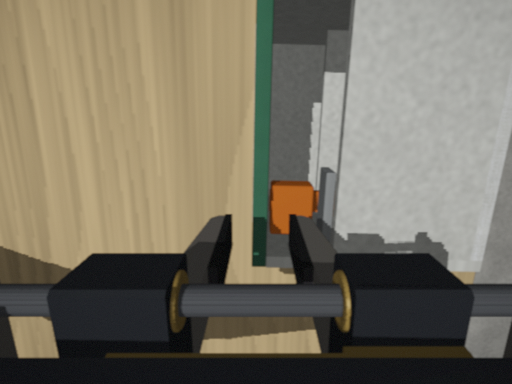

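The fingers now hang either side of the door's top edge, clear of it. The catch in the wrist view spans (270–317, 181–233). Re-measure its y before going down.

```bash
python3 - <<'E'
from bench import eyes
from h import *
import cv2
d=eyes.capture("wrist");hsv=cv2.cvtColor(d["color"],cv2.COLOR_BGR2HSV)
print(ray(d,293,180.5,185).round(1),ray(d,293,233.5,185).round(1),ray(d,269.5,205,185).round(1),ray(d,260,266,200).round(1))
d2=eyes.capture("side");d1=eyes.capture("scene")
for n,d in (("scene",d1),("side",d2)):
    print(n,[proj(d,p).round(1).tolist() for p in ([600,-24,200],[600,-17,200],[600,-24,8],[600,-17,8])])
E
```

```text
[634.   50.8 185. ] [636.3   3.5 185. ] [615.1  29.1 185. ] [608. -20. 200.]
scene [[228.2, 154.3], [225.8, 153.7], [231.7, 178.0], [229.6, 177.4]]
side [[259.6, 147.5], [258.5, 146.3], [260.1, 210.2], [259.0, 208.9]]
```

Emit:
servo_tool([
  {"rx":0,"ry":0.1,"rz":0,"tx":6,"ty":0,"tz":1.5,"grip":34},
  {"rx":0,"ry":0.1,"rz":-0.1,"tx":4,"ty":5,"tz":1.5,"grip":34},
  {"rx":0,"ry":0,"rz":0,"tx":0,"ty":5,"tz":0,"grip":34},
  {"rx":0,"ry":0,"rz":0,"tx":0,"ty":0,"tz":0,"grip":34},
])

```text
time: 4.18
ee_pos: [610.8, 24.2, 229.0]
ee_rot: [-89.4, -0.2, -90.1]
wrist_force: [0.1, 0.1, -0.2]
opening: 34.0
```

Emit:
servo_tool([
  {"rx":-0.1,"ry":0,"rz":0,"tx":0,"ty":4,"tz":-3,"grip":34},
  {"rx":0,"ry":0,"rz":0,"tx":0,"ty":8,"tz":-1,"grip":34},
  {"rx":0,"ry":0,"rz":0,"tx":0,"ty":8,"tz":0,"grip":34},
  {"rx":0,"ry":0,"rz":0,"tx":0,"ty":4,"tz":0,"grip":34},
  {"rx":0,"ry":0,"rz":0,"tx":0,"ty":0,"tz":0,"grip":34},
])

```text
time: 4.6
ee_pos: [605.8, 24.0, 201.5]
ee_rot: [-90.0, -0.2, -90.1]
wrist_force: [0.3, 0.0, -0.8]
opening: 34.2
```

Emit:
servo_tool([
  {"rx":0,"ry":0,"rz":0,"tx":0,"ty":5,"tz":0,"grip":34},
  {"rx":0,"ry":0,"rz":0,"tx":0,"ty":5,"tz":0,"grip":34},
  {"rx":0,"ry":0,"rz":0,"tx":0,"ty":2,"tz":0,"grip":34},
  {"rx":0,"ry":0,"rz":0,"tx":0,"ty":0,"tz":0,"grip":34},
])

```text
time: 4.93
ee_pos: [605.5, 24.1, 187.5]
ee_rot: [-90.1, -0.2, -90.1]
wrist_force: [-1.1, -0.0, 0.4]
opening: 34.2
```

```bash
python3 - <<'E'
from bench import eyes
import cv2
a=eyes.capture("scene")["color"][70:190,140:260];b=eyes.capture("side")["color"][90:210,200:320]
cv2.imwrite("pics/3.png",cv2.resize(cv2.hconcat([a,b]),None,fx=3.3,fy=3.3,interpolation=cv2.INTER_CUBIC))
E
```

```text
(no output)
```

View pics/3.png

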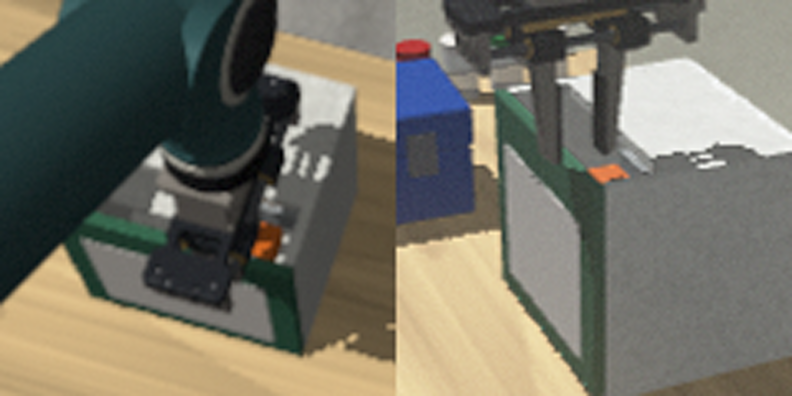

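The rear finger is in the slot just over the catch (orange at about (607,172) beside it); the front finger is in front of the panel. Press down.

Emit:
servo_tool([
  {"rx":0,"ry":0,"rz":0,"tx":0,"ty":3,"tz":0,"grip":34},
  {"rx":0,"ry":0,"rz":0,"tx":0,"ty":3,"tz":0,"grip":34},
  {"rx":0,"ry":0,"rz":0,"tx":0,"ty":3,"tz":0,"grip":34},
  {"rx":0,"ry":0,"rz":0,"tx":0,"ty":3,"tz":0,"grip":34},
  {"rx":0,"ry":0,"rz":0,"tx":0,"ty":2,"tz":0,"grip":34},
])

```text
time: 5.45
ee_pos: [606.8, 24.2, 174.1]
ee_rot: [-89.9, -0.2, -90.1]
wrist_force: [-0.5, 0.7, -0.4]
opening: 34.1
```

Force should be ~6 N up; it reads none. Look before going on.

```bash
python3 - <<'E'
from bench import eyes,status
import cv2
for i in range(3):
    o=status.get_obs();print(o["ee_pos"].round(1),o["wrist_force"].round(2),o["torque"].round(2))
    a=eyes.capture("scene")["color"][80:180,170:270]
b=eyes.capture("side")["color"][100:180,225:305]
cv2.imwrite("pics/4.png",cv2.hconcat([cv2.resize(a,(400,400),interpolation=cv2.INTER_CUBIC),cv2.resize(b,(400,400),interpolation=cv2.INTER_CUBIC)]))
cv2.imwrite("pics/4w.png",eyes.capture("wrist")["color"])
E
```

```text
[606.8  24.2 174.1] [-0.52  0.73 -0.41] [-0.05  0.04 -0.07]
[606.5  24.2 173.7] [-0.09 -0.15 -0.38] [-0.04  0.03 -0.01]
[606.6  24.1 174. ] [-1.1  -0.05  0.01] [-0.03  0.09 -0.05]
```

View pics/4.png

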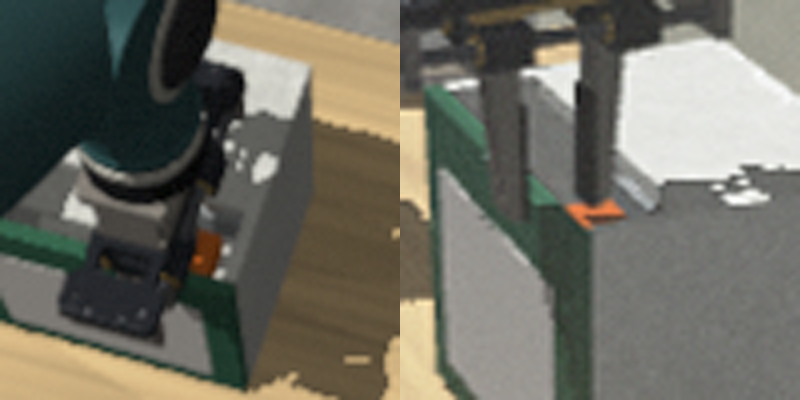

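View pics/4w.png

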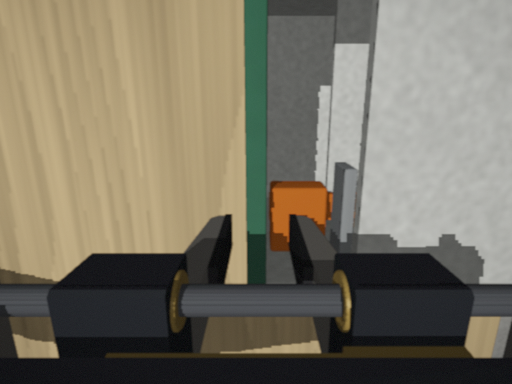

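```bash
python3 - <<'E'
from bench import eyes
from h import *
import cv2
s=eyes.capture("side");w=eyes.capture("wrist")
for z in (174,185,190):
    print(z,[proj(s,(x,y,z)).round(1).tolist() for x in (623,641) for y in (14,34)],[proj(w,(x,y,z)).round(1).tolist() for x in (589,623,641) for y in (14,34)])
for z in (185,173): print("catch side",z,[proj(s,(x,y,z)).round(1).tolist() for x in (615,651) for y in (-1,43)],[proj(w,(x,y,z)).round(1).tolist() for x in (615,651) for y in (-1,43)])
a=w["color"][160:300,220:380];b=s["color"][110:170,240:300]
cv2.imwrite("pics/5.png",cv2.hconcat([cv2.resize(a,(457,400),interpolation=cv2.INTER_NEAREST),cv2.resize(b,(340,400),interpolation=cv2.INTER_NEAREST)]))
E
```

```text
174 [[261.9, 148.9], [258.9, 145.9], [268.1, 147.7], [265.0, 144.6]] [[231.9, 230.6], [231.1, 202.9], [281.3, 230.6], [281.8, 202.8], [307.5, 230.5], [308.6, 202.8]]
185 [[261.9, 145.1], [258.8, 142.1], [268.1, 143.9], [265.0, 140.9]] [[230.4, 237.2], [229.6, 208.1], [282.5, 237.2], [283.1, 208.0], [310.1, 237.1], [311.4, 208.0]]
190 [[261.9, 143.4], [258.8, 140.4], [268.1, 142.2], [265.0, 139.2]] [[229.7, 240.5], [228.8, 210.7], [283.1, 240.4], [283.7, 210.6], [311.4, 240.3], [312.7, 210.6]]
catch side 185 [[261.4, 148.0], [254.7, 141.4], [274.0, 145.5], [267.0, 139.0]] [[270.1, 258.1], [270.6, 194.4], [324.2, 257.9], [327.9, 194.3]]
catch side 173 [[261.4, 152.2], [254.8, 145.4], [273.9, 149.6], [267.0, 143.0]] [[269.5, 249.9], [269.9, 189.5], [320.7, 249.8], [323.9, 189.4]]
```

View pics/5.png

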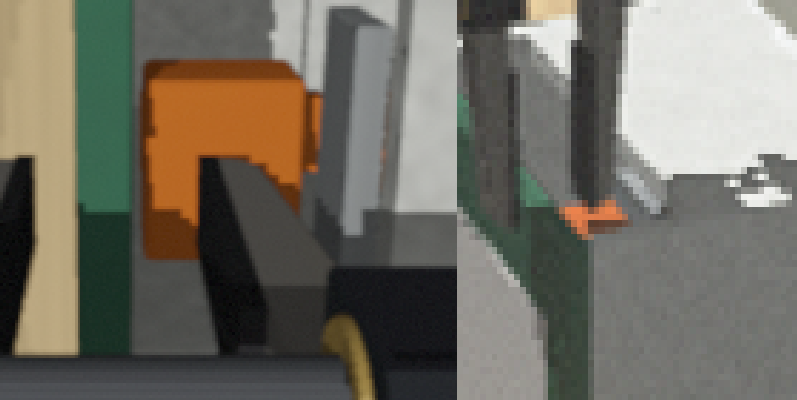

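Both views put the real fingertip near z≈190 (side: tip row ≈141, which is z≈190; wrist: tip spacing 58 px, depth ≈180 mm), about 16 mm above the reported TCP, which agrees with the zero force: the finger is above the catch, not on it. Continue down in small steps while watching the force.

Emit:
servo_tool([
  {"rx":0,"ry":0,"rz":0,"tx":0,"ty":3,"tz":-0.5,"grip":34},
  {"rx":0,"ry":0,"rz":0,"tx":0,"ty":2,"tz":0,"grip":34},
  {"rx":0,"ry":0,"rz":0,"tx":0,"ty":0,"tz":0,"grip":34},
])

```text
time: 6.05
ee_pos: [606.7, 24.2, 169.7]
ee_rot: [-89.8, -0.2, -90.1]
wrist_force: [-0.3, -0.2, 0.4]
opening: 33.9
```

Emit:
servo_tool([
  {"rx":0,"ry":0,"rz":0,"tx":0,"ty":3,"tz":0,"grip":34},
  {"rx":0,"ry":0,"rz":0,"tx":0,"ty":0,"tz":0,"grip":34},
])

```text
time: 6.22
ee_pos: [606.7, 24.2, 166.3]
ee_rot: [-89.8, -0.2, -90.1]
wrist_force: [-0.4, -0.5, -0.3]
opening: 34.0
```

Emit:
servo_tool([
  {"rx":0,"ry":0,"rz":0,"tx":0,"ty":3,"tz":0,"grip":34},
  {"rx":0,"ry":0,"rz":0,"tx":0,"ty":0,"tz":0,"grip":34},
])

```text
time: 6.38
ee_pos: [606.7, 24.2, 162.9]
ee_rot: [-89.8, -0.2, -90.1]
wrist_force: [1.1, 0.2, -0.2]
opening: 34.1
```

```bash
python3 - <<'E'
from bench import eyes
from h import *
import cv2
s=eyes.capture("side");w=eyes.capture("wrist")
T=w["world_to_cam"];print("tcp cam",(T@np.array([606.7,24.2,163,1]))[:3].round(1))
a=w["color"][160:300,220:380];b=s["color"][110:170,240:300]
cv2.imwrite("pics/6.png",cv2.hconcat([cv2.resize(a,(457,400),interpolation=cv2.INTER_NEAREST),cv2.resize(b,(340,400),interpolation=cv2.INTER_NEAREST)]))
E
```

```text
tcp cam [ -1.6  20.  204.6]
```

View pics/6.png

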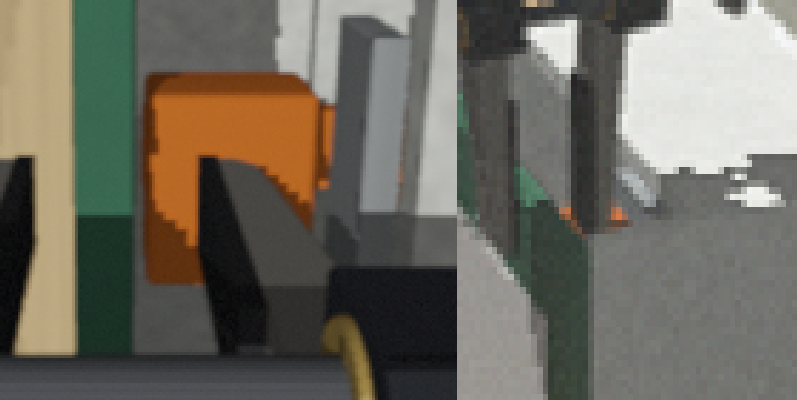

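Emit:
servo_tool([
  {"rx":0,"ry":0,"rz":0,"tx":0,"ty":3,"tz":0,"grip":34},
  {"rx":0,"ry":0,"rz":0,"tx":0,"ty":0,"tz":0,"grip":34},
])

```text
time: 6.65
ee_pos: [607.5, 24.1, 160.9]
ee_rot: [-89.7, -0.2, -90.1]
wrist_force: [-1.9, 0.7, 3.6]
opening: 34.0
```

Emit:
servo_tool([
  {"rx":0,"ry":0,"rz":0,"tx":0,"ty":3,"tz":0,"grip":34},
  {"rx":0,"ry":0,"rz":0,"tx":0,"ty":0,"tz":0,"grip":34},
])

```text
time: 6.82
ee_pos: [607.7, 24.1, 158.5]
ee_rot: [-89.7, -0.1, -90.1]
wrist_force: [-1.8, -0.4, 2.8]
opening: 34.3
```

Contact: ~3 N at TCP z≈161.5. Press 12–13 mm further, to about z = 149.

Emit:
servo_tool([
  {"rx":0,"ry":0,"rz":0,"tx":0,"ty":3.5,"tz":-1,"grip":34},
  {"rx":0,"ry":0,"rz":0,"tx":0,"ty":3.5,"tz":0,"grip":34},
  {"rx":0,"ry":0,"rz":0,"tx":0,"ty":3,"tz":0,"grip":34},
  {"rx":0,"ry":0,"rz":0,"tx":0,"ty":1,"tz":0,"grip":34},
])

```text
time: 7.15
ee_pos: [607.9, 24.1, 148.8]
ee_rot: [-89.5, -0.1, -90.1]
wrist_force: [-1.9, 0.2, 7.5]
opening: 34.2
```

```bash
python3 - <<'E'
from bench import eyes,status
from h import *
import cv2
s=eyes.capture("side");w=eyes.capture("wrist");o=status.get_obs();print(o["ee_pos"],o["wrist_force"])
a=w["color"][160:300,220:380];b=s["color"][110:170,240:300]
cv2.imwrite("pics/7.png",cv2.hconcat([cv2.resize(a,(457,400),interpolation=cv2.INTER_NEAREST),cv2.resize(b,(340,400),interpolation=cv2.INTER_NEAREST)]))
E
```

```text
[607.93342242  24.13762053 149.01486593] [-2.83573625 -0.51843315  7.08512221]
```

View pics/7.png

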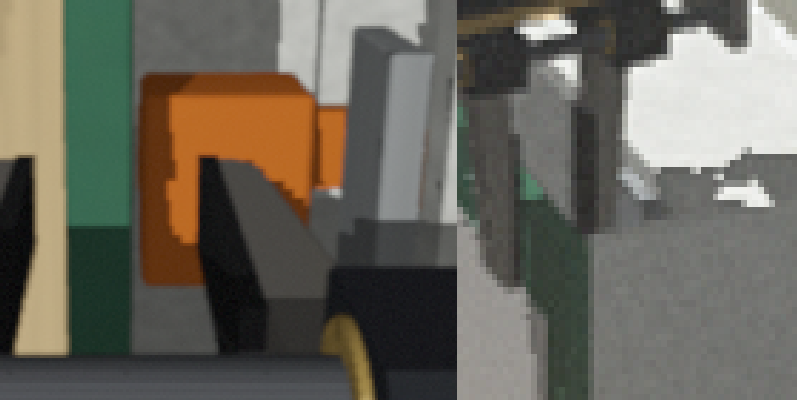

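The catch is pressed (7.1–7.5 N matches ~13 mm on the spring) and it stays under the finger in the wrist view (top face 170–312, 75–285 in the zoom). Centre on the panel and pinch gently.

Emit:
servo_tool([
  {"rx":-0.1,"ry":0,"rz":0,"tx":0,"ty":0,"tz":-1.5,"grip":20},
  {"rx":0,"ry":0,"rz":0,"tx":0,"ty":0,"tz":-0.5,"grip":16},
  {"rx":0,"ry":0,"rz":0,"tx":0,"ty":0,"tz":0,"grip":10},
  {"rx":0,"ry":0,"rz":0,"tx":0,"ty":0,"tz":0,"grip":10},
  {"rx":0,"ry":0,"rz":0,"tx":0,"ty":0,"tz":0,"grip":10},
], squeeze=8)

```text
time: 7.67
ee_pos: [604.3, 23.6, 150.1]
ee_rot: [-90.2, -0.0, -90.1]
wrist_force: [0.0, 0.1, 4.0]
opening: 12.1
```

Emit:
servo_tool([
  {"rx":0,"ry":0,"rz":0,"tx":0,"ty":1.5,"tz":0,"grip":10},
  {"rx":0,"ry":0.3,"rz":0,"tx":-0.3,"ty":0.3,"tz":-4.3,"grip":10},
  {"rx":0,"ry":0.3,"rz":0,"tx":-0.3,"ty":0,"tz":-4.3,"grip":10},
])

```text
time: 7.92
ee_pos: [596.5, 24.1, 149.8]
ee_rot: [-90.1, 0.0, -93.2]
wrist_force: [-0.5, -0.5, 2.0]
opening: 12.0
```

```bash
cat > chk.py <<'E'
import numpy as np
from bench import status
o=status.get_obs();p=o["ee_pos"];y=o["ee_rot"][2]
r=p[:2]-[612,187];print(o["time"],p.round(1),o["ee_rot"].round(2),o["wrist_force"].round(1),o["opening"].round(1),"R",np.hypot(*r).round(1),"door from pos",(-90-np.degrees(np.arctan2(r[1],r[0]))-np.degrees(np.arctan2(8,163))).round(2),"yaw",(-90-y).round(2),o["joint_pos"].round(0))
E
python3 chk.py
```

```text
Traceback (most recent call last):
  File "chk.py", line 4, in <module>
    r=p[:2]-[612,187];print(o["time"],p.round(1),o["ee_rot"].round(2),o["wrist_force"].round(1),o["opening"].round(1),"R",np.hypot(*r).round(1),"door from pos",(-90-np.degrees(np.arctan2(r[1],r[0]))-np.degrees(np.arctan2(8,163))).round(2),"yaw",(-90-y).round(2),o["joint_pos"].round(0))
                                                                                                ^^^^^^^^^^^^^^^^^^
AttributeError: 'float' object has no attribute 'round'
```

Door has passed 0.05 rad with almost no force, so the hook is free. Continue.

```bash
sed -i 's/o\["opening"\].round(1)/round(o["opening"],1)/; s/(-90-y).round(2)/round(-90-y,2)/' chk.py; python3 chk.py
```

```text
7.9167 [596.5  24.1 149.8] [-9.005e+01  3.000e-02 -9.320e+01] [-0.5 -0.5  2. ] 12.0 R 163.6 door from pos 2.61 yaw 3.2 [-28.  26.  29. 103. -15.  55.   5.]
```

Emit:
servo_tool([
  {"rx":0,"ry":0.4,"rz":0,"tx":-0.4,"ty":0.5,"tz":-5.7,"grip":10},
  {"rx":0,"ry":0.4,"rz":0,"tx":-0.4,"ty":0.5,"tz":-5.7,"grip":10},
  {"rx":0,"ry":0.4,"rz":0,"tx":-0.4,"ty":0.5,"tz":-5.7,"grip":10},
  {"rx":0,"ry":0.4,"rz":0,"tx":-0.4,"ty":0.3,"tz":-5.7,"grip":10},
])

```text
time: 8.25
ee_pos: [575.1, 27.4, 149.8]
ee_rot: [-89.8, 0.0, -101.5]
wrist_force: [-1.5, -0.5, 6.5]
opening: 12.1
```

```bash
python3 chk.py
```

```text
8.25 [575.1  27.4 149.8] [-8.9820e+01  3.0000e-02 -1.0146e+02] [-1.5 -0.5  6.5] 12.1 R 163.8 door from pos 10.23 yaw 11.46 [-31.  24.  31. 107. -15.  53.  -4.]
```

Emit:
servo_tool([
  {"rx":0,"ry":0.4,"rz":0,"tx":-0.6,"ty":0.3,"tz":-7,"grip":10},
  {"rx":0,"ry":0.5,"rz":0,"tx":-0.6,"ty":0.3,"tz":-7,"grip":10},
  {"rx":0,"ry":0.5,"rz":0,"tx":-0.6,"ty":0.3,"tz":-7,"grip":10},
  {"rx":0,"ry":0.5,"rz":0,"tx":-0.6,"ty":0.3,"tz":-7,"grip":10},
  {"rx":0,"ry":0.5,"rz":0,"tx":-0.6,"ty":0.3,"tz":-7,"grip":10},
])

```text
time: 8.67
ee_pos: [541.7, 38.6, 149.7]
ee_rot: [-89.7, 0.0, -113.9]
wrist_force: [-2.3, -0.3, 7.7]
opening: 12.9
```

```bash
python3 chk.py
```

```text
8.6667 [541.7  38.6 149.7] [-8.9690e+01  4.0000e-02 -1.1393e+02] [-2.3 -0.3  7.7] 12.9 R 164.2 door from pos 22.54 yaw 23.93 [-36.  21.  35. 111. -15.  52. -17.]
```

Emit:
servo_tool([
  {"rx":0,"ry":0.3,"rz":0,"tx":-0.6,"ty":0.3,"tz":-7,"grip":10},
  {"rx":0,"ry":0.45,"rz":0,"tx":-0.6,"ty":0.2,"tz":-7,"grip":10},
  {"rx":0,"ry":0.5,"rz":0,"tx":-0.6,"ty":0.2,"tz":-7,"grip":10},
  {"rx":0,"ry":0.5,"rz":0,"tx":-0.6,"ty":0.2,"tz":-7,"grip":10},
  {"rx":0,"ry":0.5,"rz":0,"tx":-0.6,"ty":0.2,"tz":-7,"grip":10},
  {"rx":0,"ry":0.5,"rz":0,"tx":-0.6,"ty":0.2,"tz":-7,"grip":10},
])

```text
time: 9.17
ee_pos: [505.9, 60.9, 149.7]
ee_rot: [-89.6, 0.1, -128.3]
wrist_force: [-2.4, -1.0, 7.7]
opening: 12.0
```

```bash
python3 chk.py
```

```text
9.1667 [505.9  60.9 149.7] [-8.9570e+01  1.1000e-01 -1.2833e+02] [-2.4 -1.   7.7] 12.0 R 164.8 door from pos 37.25 yaw 38.33 [-43.  18.  38. 116. -14.  50. -35.]
```

Emit:
servo_tool([
  {"rx":0,"ry":0.4,"rz":0,"tx":-0.7,"ty":0.2,"tz":-7,"grip":10},
  {"rx":0,"ry":0.5,"rz":0,"tx":-0.7,"ty":0.2,"tz":-7,"grip":10},
  {"rx":0,"ry":0.5,"rz":0,"tx":-0.7,"ty":0.2,"tz":-7,"grip":10},
  {"rx":0,"ry":0.5,"rz":0,"tx":-0.7,"ty":0.2,"tz":-7,"grip":10},
  {"rx":0,"ry":0.5,"rz":0,"tx":-0.7,"ty":0.2,"tz":-7,"grip":10},
  {"rx":0,"ry":0.5,"rz":0,"tx":-0.7,"ty":0.2,"tz":-7,"grip":10},
  {"rx":0,"ry":0.5,"rz":0,"tx":-0.6,"ty":0.2,"tz":-6,"grip":10},
  {"rx":0,"ry":0.3,"rz":0,"tx":-0.3,"ty":0.2,"tz":-4,"grip":10},
  {"rx":0,"ry":0,"rz":0,"tx":0,"ty":0,"tz":0,"grip":10},
])

```text
time: 9.92
ee_pos: [469.0, 102.9, 149.7]
ee_rot: [-89.8, -0.0, -147.5]
wrist_force: [0.2, 0.1, 2.6]
opening: 12.0
```

```bash
python3 chk.py;python3 - <<'E'
from bench import eyes
import cv2
for n in ("scene","side"): cv2.imwrite(f"pics/{n}8.png",eyes.capture(n)["color"])
E
```

```text
9.9167 [469.  102.9 149.7] [-8.9810e+01 -4.0000e-02 -1.4754e+02] [0.2 0.1 2.6] 12.0 R 165.9 door from pos 56.72 yaw 57.54 [-52.  16.  42. 119. -13.  50. -60.]
```

View pics/side8.png

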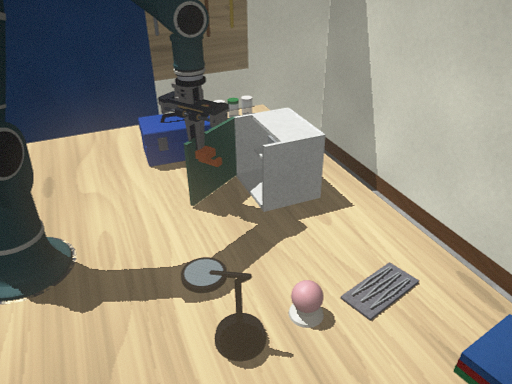

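The door stands open about 57° in the side view (panel around (212,165)), the catch at (207,156) still under the finger, sphere at (307,296) unchanged. Open the fingers evenly, then rise straight up.

Emit:
servo_tool([
  {"rx":0,"ry":0,"rz":0,"tx":0,"ty":0,"tz":0,"grip":20},
  {"rx":0,"ry":0,"rz":0,"tx":0,"ty":0,"tz":0,"grip":26},
  {"rx":0,"ry":0,"rz":0,"tx":0,"ty":0,"tz":0,"grip":30},
  {"rx":0,"ry":0,"rz":0,"tx":0,"ty":-4,"tz":0,"grip":30},
  {"rx":0,"ry":0,"rz":0,"tx":0,"ty":-5,"tz":0,"grip":30},
  {"rx":0,"ry":0,"rz":0,"tx":0,"ty":-6,"tz":0,"grip":30},
  {"rx":0,"ry":0,"rz":0,"tx":0,"ty":-8,"tz":0,"grip":30},
])

```text
time: 10.6
ee_pos: [468.8, 102.7, 173.0]
ee_rot: [-89.8, -0.1, -147.4]
wrist_force: [-0.5, -0.2, -0.8]
opening: 30.1
```

Emit:
servo_tool([
  {"rx":0,"ry":0,"rz":0,"tx":0,"ty":-10,"tz":0,"grip":30},
  {"rx":0,"ry":0,"rz":0,"tx":0,"ty":-15,"tz":0,"grip":30},
  {"rx":0,"ry":0,"rz":0,"tx":0,"ty":-15,"tz":0,"grip":30},
  {"rx":0,"ry":0,"rz":0,"tx":0,"ty":-20,"tz":0,"grip":30},
  {"rx":0,"ry":0,"rz":0,"tx":0,"ty":-20,"tz":0,"grip":30},
  {"rx":0,"ry":0,"rz":0,"tx":0,"ty":-20,"tz":0,"grip":30},
  {"rx":0,"ry":0,"rz":0,"tx":0,"ty":-10,"tz":0,"grip":30},
  {"rx":0,"ry":0,"rz":0,"tx":0,"ty":0,"tz":0,"grip":30},
])

```text
time: 11.27
ee_pos: [466.7, 100.8, 292.6]
ee_rot: [-89.8, -0.2, -147.6]
wrist_force: [-0.1, 0.6, -0.5]
opening: 30.0
```

```bash
python3 chk.py;python3 - <<'E'
from bench import eyes
from h import *
import cv2
D={}
for n in ("scene","side"):
    D[n]=eyes.capture(n);cv2.imwrite(f"pics/{n}9.png",D[n]["color"])
a=D["scene"]["color"][70:220,120:270];b=D["side"]["color"][60:210,170:320]
cv2.imwrite("pics/9.png",cv2.resize(cv2.hconcat([a,b]),None,fx=2.66,fy=2.66,interpolation=cv2.INTER_CUBIC))
s=D["side"];hsv=cv2.cvtColor(s["color"],cv2.COLOR_BGR2HSV)
m=cv2.inRange(hsv,(165,40,80),(179,255,255))|cv2.inRange(hsv,(0,40,80),(6,150,255))
k,_,st,ce=cv2.connectedComponentsWithStats(m);
for i in range(1,k):
    if st[i][4]>200: print(st[i],ray(s,*ce[i],50).round(1))
E
```

```text
11.2667 [466.7 100.8 292.6] [ -89.8    -0.25 -147.61] [-0.1  0.6 -0.5] 30.0 R 168.9 door from pos 56.5 yaw 57.61 [-58.   3.  44. 110.  -2.  68. -71.]
[292 280  31  33 788] [ 539.9 -392.9   50. ]
```

View pics/9.png

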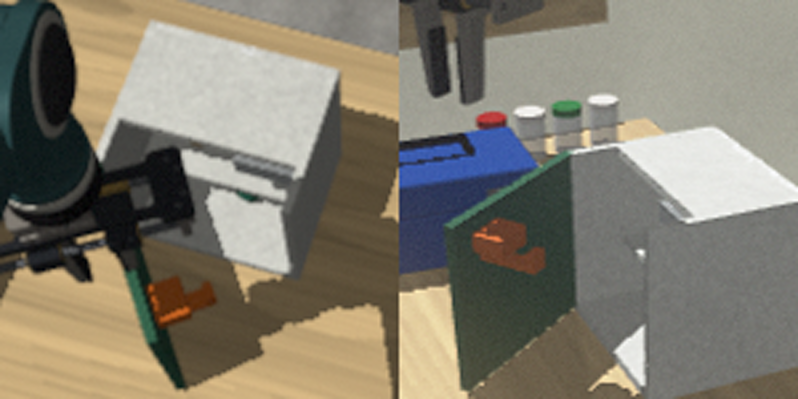

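The door is open, the orange catch is on its back near the top (side zoom (510,245)), gripper clear above. Check angle and catch height numerically.

```bash
python3 - <<'E'
from bench import eyes,status
from h import *
s=eyes.capture("side");c=eyes.capture("scene")
p=ray(s,188,145.5,200);print(p.round(1),np.degrees(np.arctan2(612-p[0],187-p[1])).round(1))
a=np.radians(57);hx,hy=612,187
def W(x,y,z): # door-frame offset from hinge (closed)
    ca,sa=np.cos(-a),np.sin(-a);return (hx+ca*x-sa*y,hy+sa*x+ca*y,z)
for z in (185,172): print(z,[proj(s,W(x,y,z)).round(1).tolist() for x in(3,39) for y in(-143,-187)])
for q in ((474,240),(500,218),(523,226)): print("obs",170+(q[0]-399)/2.66,60+q[1]/2.66)
print(status.get_obs()["time"])
E
```

```text
[437.9  62.7 200. ] 54.5
185 [[204.2, 140.2], [193.5, 146.3], [214.6, 143.3], [204.0, 149.6]]
172 [[204.5, 144.6], [193.9, 150.7], [214.9, 147.7], [204.4, 154.1]]
obs 198.1954887218045 150.22556390977445
obs 207.96992481203006 141.9548872180451
obs 216.61654135338347 144.96240601503757
11.4667
```

Angle ≈ 55–57°. The catch height is ambiguous to a couple of pixels, so compare the orange region before (pressed) and after release.

```bash
python3 - <<'E'
import cv2,numpy as np
for n in ("side","scene"):
  for k in (8,9):
    a=cv2.imread(f"pics/{n}{k}.png");h=cv2.cvtColor(a,cv2.COLOR_BGR2HSV)
    m=cv2.inRange(h,(3,120,60),(14,255,255));m[:, :170 if n=="side" else 140]=0;m[:,260:]=0;m[220:]=0;m[:110]=0
    y,x=np.where(m);print(n,k,len(y),x.min(),x.max(),y.min(),y.max())
a=[cv2.resize(cv2.imread(f"pics/side{k}.png")[120:190,175:245],(390,390),interpolation=cv2.INTER_CUBIC) for k in (8,9)]
cv2.imwrite("pics/10.png",cv2.hconcat(a))
E
```

```text
side 8 341 195 221 146 166
side 9 348 198 224 142 162
scene 8 233 176 199 179 194
scene 9 319 175 201 174 192
```

View pics/10.png

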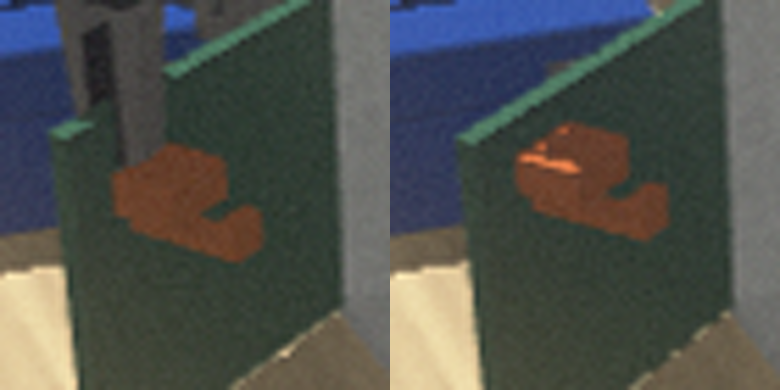

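The catch rose about 4 px (~12 mm) against the panel on release, so it has sprung up. Back off a bit and confirm it stays still.

Emit:
servo_tool([
  {"rx":0,"ry":0,"rz":0,"tx":0,"ty":-15,"tz":0,"grip":30},
  {"rx":0,"ry":0,"rz":0,"tx":0,"ty":-10,"tz":0,"grip":30},
  {"rx":0,"ry":0,"rz":0,"tx":0,"ty":0,"tz":0,"grip":30},
  {"rx":0,"ry":0,"rz":0,"tx":0,"ty":0,"tz":0,"grip":30},
  {"rx":0,"ry":0,"rz":0,"tx":0,"ty":0,"tz":0,"grip":30},
  {"rx":0,"ry":0,"rz":0,"tx":0,"ty":0,"tz":0,"grip":30},
])

```text
time: 11.97
ee_pos: [462.3, 99.8, 310.4]
ee_rot: [-89.8, -1.1, -147.6]
wrist_force: [-0.2, -0.1, -0.3]
opening: 29.6
```

```bash
python3 - <<'E'
import cv2,numpy as np
from bench import eyes,hand_in,status
a=eyes.capture("side")["color"];h=cv2.cvtColor(a,cv2.COLOR_BGR2HSV)
m=cv2.inRange(h,(3,120,60),(14,255,255));m[:, :170]=0;m[:,260:]=0;m[220:]=0;m[:110]=0
y,x=np.where(m);print(len(y),x.min(),x.max(),y.min(),y.max(),status.get_obs()["ee_pos"],np.abs(status.get_obs()["qd"]).max())
if abs(int(x.min())-198)<=1 and abs(int(y.min())-142)<=1: print("handing in",hand_in())
E
```

```text
349 198 224 142 162 [462.22163525  99.81131811 310.2816191 ] 0.21271380137904938
the job is handed in; nothing more can be done
handing in None
```

The green door is open to about 55°, the catch has been let go, and the job is handed in at about 12 s of the 38 s allowed. No verdict is reported at hand-in.

**What I did:** I put one finger through the slot and pressed the catch about 12 mm. I then pinched the panel lightly (8 N) and swung the door open with the catch held down. Then I opened the fingers and rose clear.

**What the last checks showed:**
- **Door angle:** the camera ray to the door's free corner gave 54.5°, and the arm's position at release gave about 57°. Either is above 45°. The door did not move between the last two pictures.
- **Catch:** it rose about 4 px (roughly 12 mm) in the side view when the fingers let go. My absolute check of its height was off by 2–3 px either way, so I relied on that before-and-after change.
- **Sphere:** it is still at (540, -393) mm, within 1 mm of where it was at the start.
- **Forces:** every wrist force I read was below about 8 N.

**What disagreed:**
- **Fingertip height:** contact with the catch came at a reported TCP height about 23 mm lower than expected. I used the cameras and the contact force to judge how far to press.
- **Cabinet position:** the three cameras disagreed by about 7 mm on the cabinet's sideways position. That did not affect the result.

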